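# Offer a prop leg's hinge leaf up to its rail in the swivel vise and hold it for the pin

## Robot

A 6-joint arm with a two-finger parallel gripper is mounted at the origin on the work surface. World frame = base frame: x ahead of the robot, y to its left, z up, the work surface at z = 0. Lengths are in m, angles in rad, forces in N, time in s.
With the tool pointing down it reaches from about 0.225 to 0.875 m from the base axis. Payload 3.4 kg.
Tool frame: the origin (TCP) lies at the very end of the fingers, on their centre line; the grasp point (between the pads) lies 19 mm behind it; z points along the fingers, y is the direction in which the jaws open and shut (so a half turn about z gives the same grasp; the last joint's range is limited). The gripper opens to 85 mm and grips with 20 to 120 N. Pads are 22 mm wide; open, the fingers measure 114 mm over their backs; the gripper's body (76 mm by 85 mm) begins 54 mm behind the grasp point. The pads swing forward as they close: fully open they stand 13 mm farther back than shut.
Start: joints at [1.128, 0.276, 1.505, -0, 1.361, -0.121], TCP at [0.182, 0.546, 0.231] pointing down, gripper open.
Joint ranges: [-2.89, 2.89], [-0.75, 2.08], [0.22, 2.7], [-1.18, 4.32], [0.11, 2.71], [-2.7, 2.7]. Speed limits (rad/s): [2.57, 2.57, 3.14, 3.14, 3.14, 3.14].

## Interface

Orientations are given as a unit quaternion [w, x, y, z].
In Python, from rig import telemetry, imaging, manip, finder gives the robot as it stands.
- The arm moves only by the tool arm_command, never from a script. Its argument "steps" is a list of rows, each a list of 3 entries, a list of its own where there are three numbers: the turn, a rotation vector about the world's x, y, z in rad, then the shift along the world's x, y, z in mm, then the closure in counts, from 0 (fully open) to 255 (shut). In form: [[[rx, ry, rz], [dx, dy, dz], grip], ...]. A call has 1 to 20 rows; each row shifts and turns the commanded pose from where the row before left it; what a row does not reach is not made up. A row lasts 1/8 s, in which the tool goes at most 62.5 mm and 10.7 degrees, less where a joint would pass 70% of its speed; a pose out of reach is approached as far as the arm can. A call is refused whole if a number of a shift passes 62.5 or a number of a turn 0.188, either way. A call with a gripper value outside its range is refused whole. The fingers move at their own pace and stop on an object; "newtons" is the grip in N (left out, the last holds). Time passes only in rows, so rows that do not move let the fingers close. It gives the time, the measured TCP pose, the force and the opening at its end, in the units of the state.
- telemetry.get_state(): the state, without advancing time (a new reading comes with each control period).
- imaging.get_image(name): name is "side" or "top" or "wrist"; returns the picture (400x640x3 uint8, blue, green, red); there is no depth.
- imaging.camera_params(name): a dict with "intrinsics" (3x3 intrinsics, pixels), "R" (3x3) and "t" (3): a world point X has camera coordinates R X + t. Camera axes: x right, y down, z forward; pixel columns grow to the right and rows downward; lengths in m; the calibration is good to about 2 mm. A picture is of the moment at which its call begins: read the wrist's pose just before it. camera_params takes no time and is no camera call; for the wrist camera it gives the pose at the moment of the call.
- manip.sign_off(): hands the job in, once; it reports no verdict.
Trained networks look in the newest picture that a camera, given by its name, has taken for a name from the list of things; names that differ only in an ending like _2 or _b are one class to them, and where a whole thing is asked for, a point or a joint stands for the part that bears it (a point fixed in the world has none). Each returns a list of dicts, best first, with "score" (0 to 1); they miss things now and then, are a little off and sometimes report something else, mostly with a low value. They report only what shows in the picture. A call takes as long as a camera call. They do not tell look-alikes from the thing itself.
- finder.cut_out(camera, thing): "pixels" (400x640 bool, what is visible of it) and "extent" ([left, top, width, height] in pixels, round what is visible of it).
The state is a dict: "clock": time; "qpos": joint angles; "qd": joint speeds; "effort": joint torques, N m; "position": TCP position; "ee_rot": TCP orientation; "contact_force": force on the tool from outside, world axes, zero at the start; "moment": the same for the moment, N m; "width": finger opening in m.
Only numpy, scipy, OpenCV 4.12 (cv2) and the standard library are available. Lean on these libraries where they do the work, as an engineer would, in place of code of your own. Each camera call takes 0.05 s, during which the arm holds its last target.

## Task

Swing the bench vise one notch anticlockwise (seen from above) until it clicks in with its screw towards you, so that the hinge on the clamped rail faces the front. Then pick up the loose wooden prop leg and, leaf side up, bring its single hinge knuckle in between the two knuckles on the rail until the holes line up well enough for the pin to pass through. Finish while still holding the leg there in your grip, touching the rail lightly at most, with the vise still in its notch and the other loose things on the bench left alone.

Things in the scene. Friction and masses are not known exactly. Their poses are not given: they have to be found in the camera images.
- vise_base: Fixed round foot (150 mm across, 22 mm high, four bolt lugs out to 100 mm radius) of a blue cast bench vise. Origin on the bench on the upright swivel axis, z up. Its x points away from the robot to within about 0.25 rad; in the notch asked for, the vise's screw points along this frame's -x.
- vise (a joint): Swivel angle of the vise on its foot, rad, growing anticlockwise seen from above. Spring notches at 0 (the start) and every 0.785 (45 degrees); the notch asked for is 0.785, a quarter-pi turn from the start. Turning it takes up to about 1.5 N m between notches; let go within 0.3 rad of a notch, it snaps in.
- jaw_top (a point): Point on the swivel axis level with the vise's jaw tops, 125 mm above the bench; x points along the screw towards the anvil, y along the 90 mm wide jaws; turns with the vise. Towards the screw (-x) the front jaw reaches 48 mm from the axis, the 56 mm wide nose under it (top at 89 mm) 88 mm and its round boss 98 mm.
- screw_neck (a point): Point on the vise's bare level round steel screw neck, 126 mm from the swivel axis, 66 mm above the bench; x points back towards the vise, z up. The neck is 24 mm thick, free from 98 to 157 mm from the swivel axis: pinch it from above to swing the vise. Beyond are a 34 mm screw head and, 170 mm from the axis, a sloping 120 mm handle bar.
- rail_bore (a point): Hinge line's middle on the rail, 167 mm above the bench and 21 mm in front of the swivel axis, midway between two dark steel knuckles. x points level towards the rail (the leg comes from -x), y along the holes, z up; turns with the vise. Knuckles: tubes 22 mm outside, 12 mm bore, from 14 to 40 mm either side of this point; the 28 mm gap is open in front, above and below.
- rail_face (a point): Top front edge, at mid-length, of the pine rail clamped upright in the jaws: 150 mm long along y, 30 mm thick, top 165 mm above the bench; axes as rail_bore, which lies 13 mm in front (-x). The rail's knuckles stand 2 mm clear of this face. A 4 mm steel leaf is screwed on the rail's top.
- leg: Loose pine prop leg, 170 x 62 x 25 mm (x, y, z), about 0.3 kg, lying flat on the bench. Origin at the centre of the underside; x along the leg towards its hinge end, z up. A 4 mm dark steel leaf, 50 x 56 mm, is screwed on its upper face at the +x end. Grip it across the 62 mm width near the middle.
- leg_bore (a point): Middle of the leg's one knuckle hole, 98 mm from the leg's origin along x, 27 mm above its underside, 13 mm beyond the board's end; axes as the leg's. Tube 24 mm long (y), 22 mm outside, 12 mm bore, for an 8 mm pin. Joined, it lies on rail_bore, both x alike, with 2 mm clear either side and to the rail, and 2 mm from board end to rail knuckles.
- screwdriver: Bystander: screwdriver with an orange handle, 200 mm long, lying front left.
- hammer: Bystander: hammer with a wooden handle, 290 mm long, lying on the left.
- tape: Bystander: roll of tape lying flat, 100 mm across, 24 mm high, on the right behind.
- oil: Bystander: yellow oil bottle, 56 mm across, 140 mm high, upright, right of the vise and behind.
- offcut: Bystander: offcut of wood, 120 x 45 x 30 mm, by the toolbox on the right.
- pin: Bystander: bent steel hinge pin, 8 x 110 mm, lying left of and in front of the vise. Origin at its middle.
Things that resemble listed ones, but are neither listed nor needed, are in the scene too. What is shaped like the leg but orange is not meant.

How it is judged:
On the way, in this order (a step that is already met when the one before it is completed fails the run):
1. the vise is swung one notch and sits in it (value of joint vise between 0.715 and 0.855 rad), for 0.2 s.
2. the leg is picked up off the bench (height (world z) of leg above 0.06 m and contact force between the fingers and leg above 2 N), for 0.2 s.
At the end, for the whole second after the job is handed in: Vise within 0.07 rad of its 0.785 notch; leg at rest, leaf up, gripped (over 2 N), pressing on the vise or rail under 10 N; its knuckle hole within 3 mm of the rail's hinge line level and in height, 4 mm along it and 0.07 rad in direction (all of step 1 and x of leg_bore in the frame of rail_bore between -0.003 and 0.003 m and z of leg_bore in the frame of rail_bore between -0.003 and 0.003 m and y of leg_bore in the frame of rail_bore between -0.004 and 0.004 m and angle between the y axis of leg and the y axis of rail_bore, either way round below 0.07 rad and angle between leg's own z axis and vertical below 0.8 rad and linear speed of leg below 0.02 m/s and contact force between the fingers and leg above 2 N and contact force between leg and vise_base below 10 N); the arm keeps its last pose, push and grip.
It fails at once if a bystander (pin, screwdriver, hammer, tape, oil bottle or offcut) is moved by more than 30 mm (distance of any of pin, screwdriver, hammer, tape, oil, offcut from where it was at the start of the episode above 0.03 m).
It also fails if it takes over 53 s, if anything falls off the work surface, if the arm or the gripper's body presses on something with over 40 N, if the wrist force passes 120 N, or if a joint passes its speed limit or range.

## Working session

There is one attempt and no reset: what is moved stays moved. The work goes in short steps, Python scripts to look and compute and a tool call to move; the robot and the scene stay as the last step left them, time stands still between calls to the robot, and variables do not carry over. Pictures are saved under pics/ and viewed, and the job is handed in when it is done.

Besides the shell and the picture viewer there is one more tool, called after "Request:" as name(argument=value, ...) on one line, values as JSON. arm_command: Moves the arm, as the interface text tells. Its arguments: {"type":"object","properties":{"steps":{"type":"array"},"newtons":{"type":"number"}},"required":["steps"]}

```bash
ls; mkdir -p pics
cat > h.py <<'E'
import numpy as np, cv2
from rig import telemetry, imaging, manip, finder
E
python3 - <<'E'
from h import *
s=telemetry.get_state(); print(s['clock'],s['position'],s['ee_rot'],s['width'])
for n in ['side','top','wrist']:
    p=imaging.camera_params(n); print(n,np.round(p['intrinsics'],1).tolist(),np.round(p['R'],3).tolist(),np.round(p['t'],3).tolist())
    im=imaging.get_image(n); cv2.imwrite(f'pics/{n}0.png',im)
E
```

```text
pics
0.0 [0.18163712 0.54500433 0.23045922] [-2.51163073e-04  1.60208159e-01  9.87082851e-01 -8.53771783e-04] 0.08530013568151718
side [[383.7, 0.0, 316.4], [0.0, 383.7, 202.0], [0.0, 0.0, 1.0]] [[-0.965, -0.262, -0.006], [-0.199, 0.744, -0.638], [0.171, -0.614, -0.77]] [0.454, 0.185, 1.017]
top [[428.2, 0.0, 322.8], [0.0, 428.2, 199.9], [0.0, 0.0, 1.0]] [[0.018, -1.0, -0.009], [-0.988, -0.016, -0.151], [0.151, 0.012, -0.988]] [-0.01, 0.485, 1.368]
wrist [[301.4, 0.0, 322.1], [0.0, 301.4, 199.6], [0.0, 0.0, 1.0]] [[0.316, 0.949, -0.001], [0.916, -0.304, 0.26], [0.246, -0.083, -0.966]] [-0.576, -0.035, 0.379]
```

View pics/side0.png

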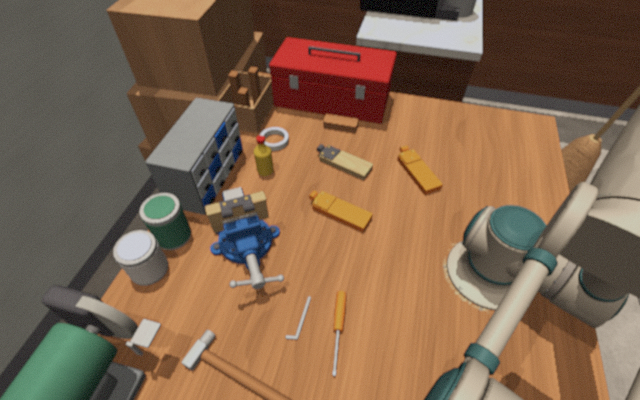

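View pics/top0.png

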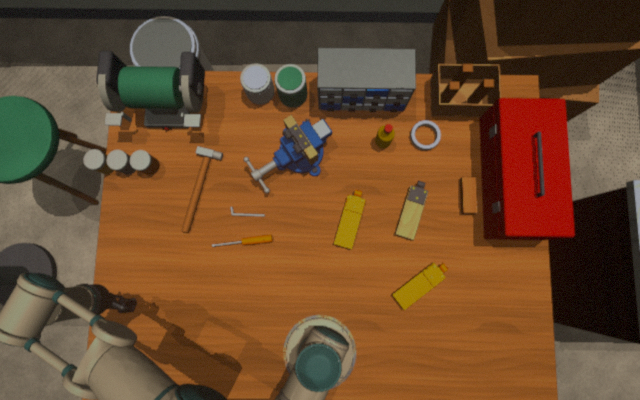

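View pics/wrist0.png

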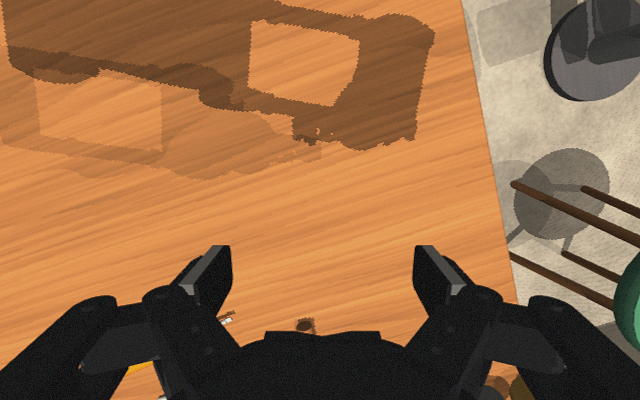

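```bash
cat >> h.py <<'E'
def unproj(n,uv,z,p=None):
    p=p or imaging.camera_params(n); K,R,t=map(np.array,(p['intrinsics'],p['R'],p['t']))
    d=R.T@np.linalg.solve(K,[uv[0],uv[1],1]); c=-R.T@t
    return c+d*(z-c[2])/d[2]
def proj(p,X):
    K,R,t=map(np.array,(p['intrinsics'],p['R'],p['t'])); X=np.atleast_2d(X)
    c=(R@X.T).T+t; q=(K@c.T).T; return q[:,:2]/q[:,2:]
E
python3 - <<'E'
from h import *
for cam in ['top','side']:
    im=imaging.get_image(cam)
    for th in ['vise_base','vise','screw_neck','rail_face','leg','pin']:
        r=finder.cut_out(cam,th)
        for d in r[:4]:
            m=d['pixels']; ys,xs=np.nonzero(m)
            print(cam,th,round(d['score'],2),d['extent'],xs.mean().round(1),ys.mean().round(1),m.sum())
    x0,y0,x1,y1={'top':(230,110,450,260),'side':(195,120,395,300)}[cam]
    cv2.imwrite(f'pics/{cam}z.png',cv2.resize(im[y0:y1,x0:x1],None,fx=3.6 if cam=='top' else 3.3,fy=3.6 if cam=='top' else 3.3,interpolation=cv2.INTER_CUBIC))
E
```

```text
top vise_base 0.81 [244.3, 117.8, 86.8, 71.7] 297.0 148.8 2672
top vise 0.68 [244.2, 117.4, 84.3, 75.6] 295.7 146.7 2238
top screw_neck 0.58 [244.8, 113.0, 85.5, 75.4] 295.5 147.3 2310
top rail_face 0.69 [246.1, 117.3, 87.4, 65.2] 296.7 145.7 2111
top leg 0.81 [394.4, 179.5, 36.0, 59.7] 411.4 210.5 1094
top leg 0.79 [396.7, 262.3, 47.5, 46.9] 419.4 284.4 1136
top leg 0.77 [336.5, 193.7, 30.0, 55.9] 349.4 219.8 1010
top leg 0.74 [244.0, 113.4, 88.9, 81.7] 295.2 146.8 2296
top pin 0.41 [230.6, 207.0, 33.2, 9.1] 247.5 213.9 77
side vise_base 0.87 [203.6, 187.8, 80.6, 101.4] 243.2 232.5 4430
side vise_base 0.35 [206.7, 186.8, 78.4, 100.7] 242.4 229.7 3703
side vise 0.65 [207.3, 189.2, 78.6, 97.9] 242.7 229.7 3734
side screw_neck 0.59 [203.4, 187.5, 85.7, 102.3] 243.0 230.4 3852
side rail_face 0.8 [203.7, 186.3, 81.6, 100.5] 242.8 230.0 3858
side leg 0.98 [399.4, 147.2, 42.1, 46.7] 418.6 170.6 1074
side leg 0.73 [312.0, 190.3, 60.8, 42.8] 340.6 209.9 1407
side leg 0.66 [318.7, 144.8, 51.6, 31.3] 344.2 160.8 942
side pin 0.61 [287.4, 321.8, 14.1, 17.5] 295.4 332.8 85
```

View pics/topz.png

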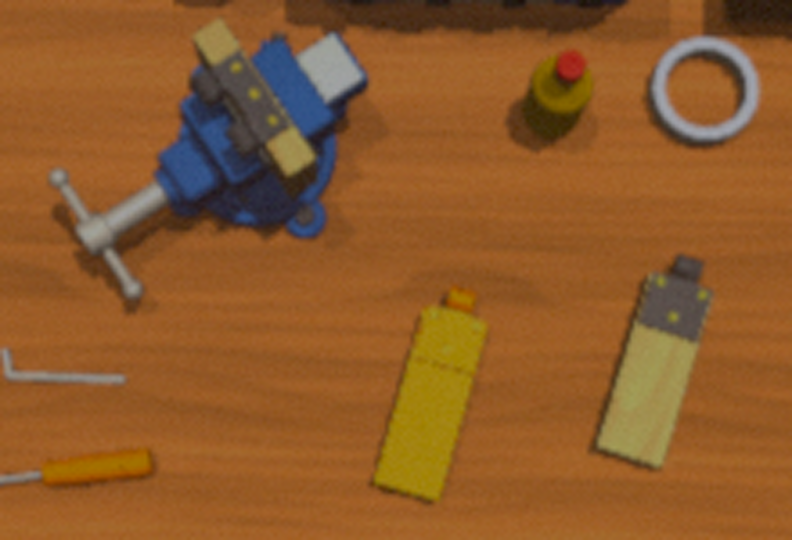

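View pics/sidez.png

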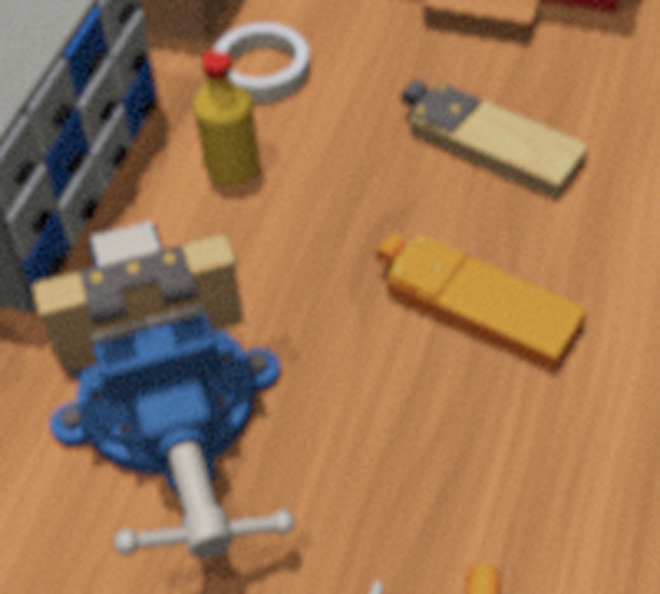

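```bash
cat > fit.py <<'E'
from h import *
from scipy.optimize import least_squares
def un(U,s,o): return (np.array(U)+.5)/s-.5+np.array(o)
pt,ps=imaging.camera_params('top'),imaging.camera_params('side')
# rail: x -8..22, y +-75
M={'fl':(-.008,.075,.165),'bl':(.022,.075,.165),'fr':(-.008,-.075,.165),'br':(.022,-.075,.165),'h':(-.170,0,.066)}
T={'fl':(195,40),'bl':(225,18),'fr':(280,178),'br':(316,157),'h':(96.5,233.5)}
S={'bl':(35,288),'fl':(48,313),'br':(232,237),'fr':(240,262),'h':(204.5,531)}
def W(q,k):
    c,s=np.cos(q[2]),np.sin(q[2]); a=np.array(M[k]); return np.array([q[0]+c*a[0]-s*a[1],q[1]+s*a[0]+c*a[1],a[2]])
def res(q,full=False):
    r=[]
    for P,D,s,o in((pt,T,3.6,(230,110)),(ps,S,3.3,(195,120))):
        for k,v in D.items(): r.append(proj(P,W(q,k))[0]-un(v,s,o))
    return np.array(r) if full else np.array(r).ravel()
f=least_squares(res,[.62,.08,-.8],loss='soft_l1'); print(f.x, np.degrees(f.x[2])); print(res(f.x,True).round(1).tolist())
print('neck',f.x[:2]+np.array([-np.cos(f.x[2]),-np.sin(f.x[2])])*.126)
# leg
ML={'a':(.085,.031,.025),'b':(.085,-.031,.025),'c':(-.085,.031,.025),'d':(-.085,-.031,.025),'k':(.109,0,.027)}
TL={'a':(650,275),'b':(711,290),'c':(597,447),'d':(660,467)}
SL={'a':(410,120),'b':(432,84),'d':(584,151),'c':(558,190)}
M=ML;T=TL;S=SL
g=least_squares(res,[.45,-.2,0],loss='soft_l1'); print(g.x); print(res(g.x,True).round(1).tolist())
E
python3 fit.py
```

```text
[ 0.65412724  0.07447112 -0.98623598] -56.507159410448644
[[-0.6, -0.9], [-0.6, 0.1], [1.8, 0.9], [0.2, 1.5], [-0.5, 0.1], [0.4, -1.8], [-1.9, -0.4], [-0.5, -0.8], [-0.2, 0.1], [0.5, 1.0]]
neck [0.58459631 0.17954942]
[ 0.45228756 -0.29236435 -0.29700357]
[[-1.0, -1.2], [0.0, 0.3], [-1.0, -0.3], [-0.2, 0.0], [-0.8, -0.2], [2.3, -0.1], [1.2, -1.7], [0.1, -1.7]]
```

Request:
arm_command(steps=[[[0, 0, -0.066], [40, -36.5, 4], 0], [[0, 0, -0.066], [40, -36.5, 4], 0], [[0, 0, -0.066], [40, -36.5, 4], 0], [[0, 0, -0.066], [40, -36.5, 4], 0], [[0, 0, -0.066], [40, -36.5, 4], 0], [[0, 0, -0.066], [40, -36.5, 4], 0], [[0, 0, -0.066], [40, -36.5, 4], 0], [[0, 0, -0.066], [40, -36.5, 4], 0], [[0, 0, -0.066], [40, -36.5, 4], 0], [[0, 0, -0.066], [40, -36.5, 4], 0], [[0, 0, 0], [0, 0, 0], 0], [[0, 0, 0], [0, 0, 0], 0]])

```text
clock: 2.35
position: [0.5814, 0.1806, 0.271]
ee_rot: [-0.001, 0.472, 0.882, -0.0]
contact_force: [-0.9, 0.3, 0.4]
width: 0.0853
```

Run:
```python
from h import *
s=telemetry.get_state(); print(s['clock'],s['position'],s['ee_rot'],s['qpos'],s['contact_force'])
p=imaging.camera_params('wrist'); np.save('w1.npy',p,allow_pickle=True)
cv2.imwrite('pics/w1.png',imaging.get_image('wrist'))
```

```text
2.35 [0.58137548 0.18060413 0.27100504] [-6.98930290e-04  4.71543888e-01  8.81842316e-01 -5.41508279e-05] [ 1.86474545e-01  3.09776040e-01  1.35832041e+00  7.95554207e-04
  1.47465324e+00 -4.02316921e-01] [-0.93577308  0.28521478  0.36436225]
```

View pics/w1.png

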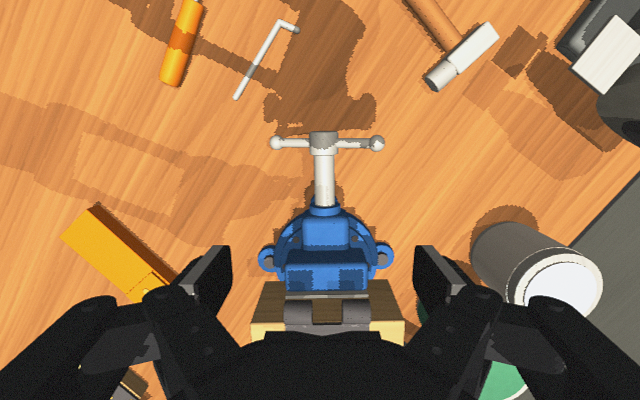

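Run:
```python
from h import *
p=np.load('w1.npy',allow_pickle=True).item(); im=cv2.imread('pics/w1.png')
print('cam',-np.array(p['R']).T@p['t'])
q=[.6541,.0745,-.986]
c,s=np.cos(q[2]),np.sin(q[2])
P=[(-.008,.075,.165),(-.008,-.075,.165),(.022,.075,.165),(.022,-.075,.165),(-.17,0,.066),(-.126,0,.078),(-.008,.075,.11),(-.008,-.075,.11),(-.021,.04,.167),(-.021,-.04,.167),(0,.1,.022),(0,-.1,.022)]
X=np.array([[q[0]+c*a-s*b,q[1]+s*a+c*b,z] for a,b,z in P])
u=proj(p,X); print(u.round(0).tolist())
im=cv2.resize(im[110:380,220:430],None,fx=2.8,fy=2.8,interpolation=cv2.INTER_CUBIC) if 0 else im
big=cv2.resize(im,None,fx=4,fy=4,interpolation=cv2.INTER_CUBIC)
for a,b in u: cv2.drawMarker(big,(int(a*4+1.5),int(b*4+1.5)),(0,255,255),0,14,1)
cv2.imwrite('pics/w1z.png',big[500:1100,940:1640][:600,:700])
cv2.imwrite('pics/w1y.png',big[900:1400,940:1700])
```

```text
cam [0.54607667 0.23721018 0.41465555]
[[400.0, 321.0], [244.0, 320.0], [397.0, 347.0], [245.0, 346.0], [322.0, 142.0], [322.0, 182.0], [388.0, 290.0], [256.0, 289.0], [364.0, 310.0], [279.0, 310.0], [392.0, 261.0], [252.0, 260.0]]
```

View pics/w1z.png

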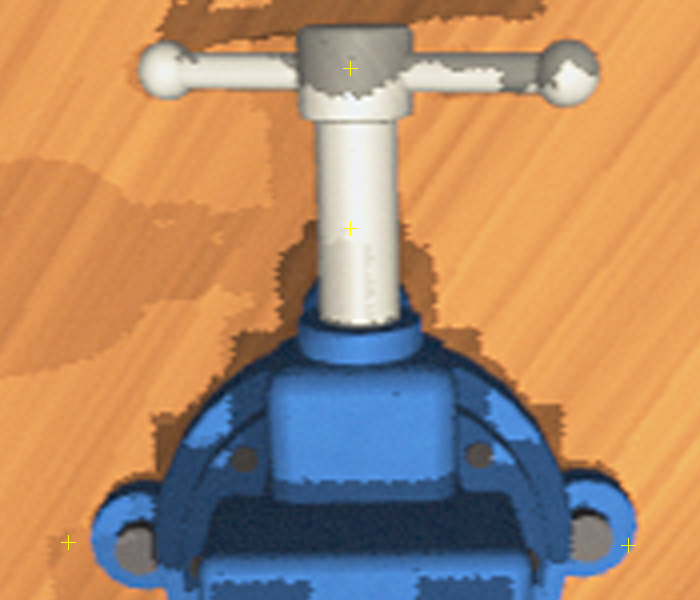

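View pics/w1y.png

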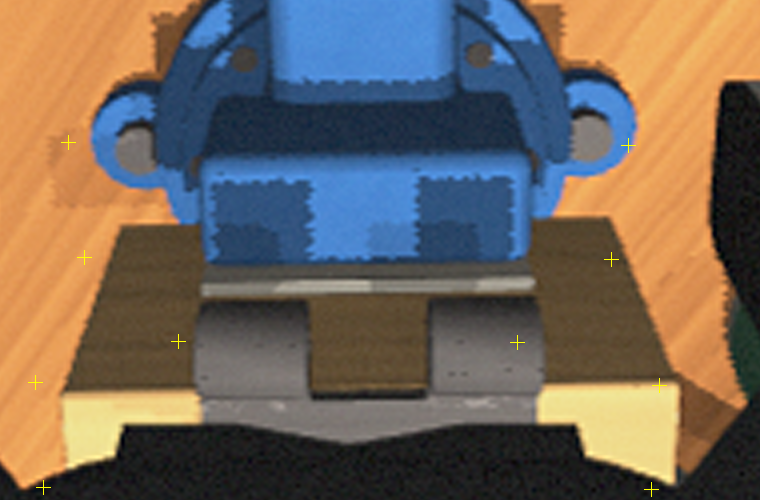

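```bash
cat > fitw.py <<'E'
from h import *
from scipy.optimize import least_squares
p=np.load('w1.npy',allow_pickle=True).item()
O1=np.array([940,500]);O2=np.array([940,900])
f=lambda U,O:(np.array(U)+O+.5)/4-.5
D=[((-.008,.075,.165),f((679,385),O2)),((-.008,-.075,.165),f((63,393),O2)),
((-.17,0,.066),f((367,71),O1)),((-.008,0,.165),f((370,389),O2)),((-.126,0,.078),f((357,240),O1))]
wt=np.array([[1,1],[1,1],[1,.3],[1,1],[1,0]])
def res(q,full=False):
    c,s=np.cos(q[2]),np.sin(q[2])
    r=np.array([proj(p,[q[0]+c*m[0]-s*m[1],q[1]+s*m[0]+c*m[1],m[2]])[0]-u for m,u in D])
    return r if full else (r*wt).ravel()
g=least_squares(res,[.654,.074,-.986]); print(g.x,res(g.x,True).round(1).tolist())
x,y,t=g.x
print('neck122',x-.122*np.cos(t),y-.122*np.sin(t),'perp ang',t+np.pi/2)
E
python3 fitw.py
```

```text
[ 0.65953307  0.0763583  -0.97093865] [[0.9, 0.3], [-1.0, -0.3], [-1.4, 0.7], [0.1, 0.0], [1.5, -1.5]]
neck122 0.59066102270644 0.17705905115532258 perp ang 0.599857677983103
```

Request:
arm_command(steps=[[[0, 0, 0.01], [9, -4, -40], 0], [[0, 0, 0], [0, 0, -55], 0], [[0, 0, 0], [0, 0, -55], 0], [[0, 0, 0], [0, 0, -45], 0], [[0, 0, 0], [0, 0, -24], 0], [[0, 0, 0], [0, 0, 0], 120], [[0, 0, 0], [0, 0, 0], 255], [[0, 0, 0], [0, 0, 0], 255], [[0, 0, 0], [0, 0, 0], 255], [[0, 0, 0], [0, 0, 0], 255]], newtons=60)

```text
clock: 3.65
position: [0.5896, 0.1758, 0.0542]
ee_rot: [-0.0, 0.467, 0.884, -0.001]
contact_force: [-3.9, -2.1, 6.3]
width: 0.0223
```

Run:
```python
from h import *
s=telemetry.get_state(); print(s['clock'],s['position'],s['ee_rot'],s['qpos'],s['contact_force'],s['width'])
cv2.imwrite('pics/w2.png',imaging.get_image('wrist'))
```

```text
3.65 [0.58961132 0.1758386  0.05424766] [-4.04399559e-04  4.67085619e-01  8.84211650e-01 -7.87018517e-04] [ 1.77236906e-01  4.77478096e-01  1.66094528e+00 -8.79583497e-04
  1.00477587e+00 -4.21102956e-01] [-3.8622416  -2.06194636  6.26716908] 0.022301240923513592
```

View pics/w2.png

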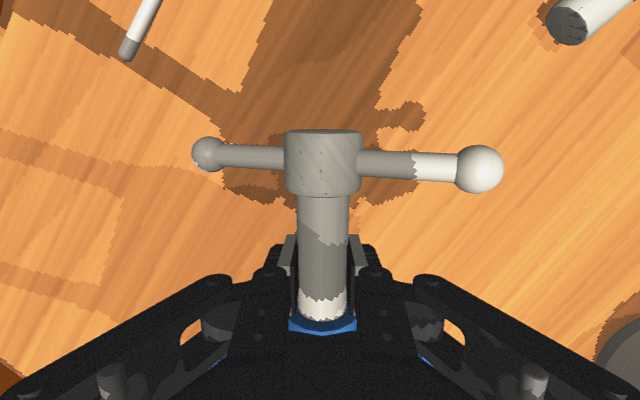

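Request:
arm_command(steps=[[[0, 0, 0.0981], [-9.4, -7.3, 0], 255], [[0, 0, 0.0981], [-8.6, -8.2, 0], 255], [[0, 0, 0.0981], [-7.8, -9, 0], 255], [[0, 0, 0.0981], [-6.9, -9.7, 0], 255], [[0, 0, 0.0981], [-5.9, -10.4, 0], 255], [[0, 0, 0.0981], [-4.8, -10.9, 0], 255], [[0, 0, 0.0981], [-3.7, -11.3, 0], 255], [[0, 0, 0.0981], [-2.6, -11.6, 0], 255], [[0, 0, 0], [0, 0, 0], 255], [[0, 0, 0], [0, 0, 0], 255]])

```text
clock: 4.95
position: [0.5382, 0.0986, 0.054]
ee_rot: [-0.002, 0.094, 0.996, 0.0]
contact_force: [-7.8, -0.6, 10.6]
width: 0.0222
```

Run:
```python
from h import *
s=telemetry.get_state(); print(s['clock'],s['position'],s['ee_rot'],s['contact_force'],s['moment'],s['width'])
cv2.imwrite('pics/t3.png',cv2.resize(imaging.get_image('top')[90:240,220:420],None,fx=4,fy=4,interpolation=cv2.INTER_CUBIC))
```

```text
4.95 [0.53816589 0.09856167 0.05400329] [-2.38854871e-03  9.37590547e-02  9.95592026e-01  2.28312220e-04] [-7.78416214 -0.56906766 10.58570711] [ 0.29204936  1.14447225 -0.0855964 ] 0.022236256241000327
```

View pics/t3.png

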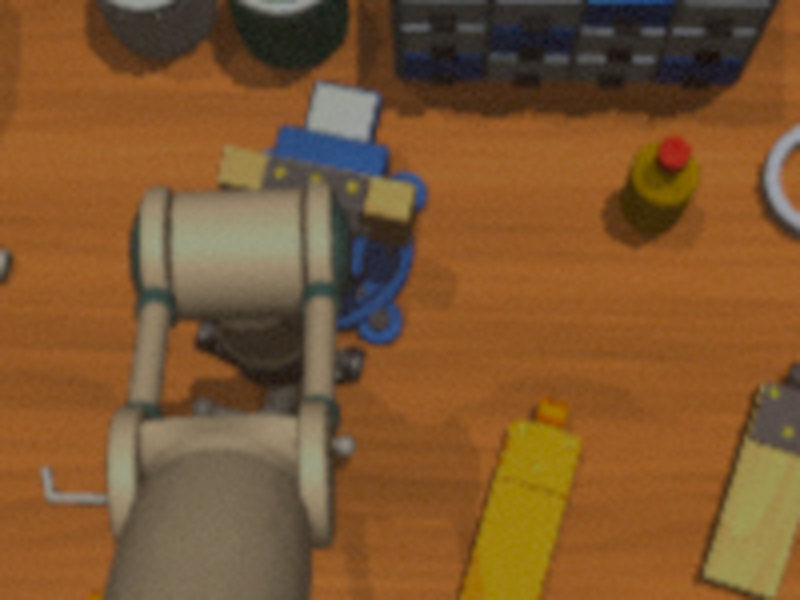

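Request:
arm_command(steps=[[[0, 0, 0], [0, 0, 0], 0], [[0, 0, 0], [0, 0, 0], 0], [[0, 0, 0], [0, 0, 0], 0], [[0, 0, 0], [0, 0, 20], 0], [[0, 0, 0], [0, 0, 50], 0], [[0, 0, 0], [0, 0, 55], 0], [[0, 0, 0], [0, 0, 55], 0], [[0, 0, 0], [0, 0, 30], 0], [[0, 0, 0], [0, 0, 0], 0]])

```text
clock: 6.12
position: [0.5429, 0.0982, 0.2652]
ee_rot: [0.003, 0.093, 0.996, 0.001]
contact_force: [0.4, 0.7, -0.7]
width: 0.0855
```

Run:
```python
from h import *
s=telemetry.get_state(); print(s['clock'],s['position'],s['ee_rot'],s['qpos'],s['contact_force'],s['moment'],s['width'])
p=imaging.camera_params('wrist'); np.save('w4.npy',p,allow_pickle=True)
im=imaging.get_image('wrist'); cv2.imwrite('pics/w4.png',im)
cv2.imwrite('pics/w4z.png',cv2.resize(im,None,fx=4,fy=4,interpolation=cv2.INTER_CUBIC)[480:1080,900:1700])
cv2.imwrite('pics/w4y.png',cv2.resize(im,None,fx=4,fy=4,interpolation=cv2.INTER_CUBIC)[880:1400,900:1700])
```

```text
6.125 [0.54293156 0.0981848  0.26517786] [3.26976087e-03 9.33821657e-02 9.95624830e-01 5.27145632e-04] [ 5.27299937e-02  2.19807798e-01  1.49860563e+00  9.11253309e-05
  1.41655587e+00 -1.33104217e+00] [ 0.39051125  0.73188805 -0.72791184] [ 0.05244291 -0.03932389  0.0198547 ] 0.08553747117006864
```

View pics/w4z.png

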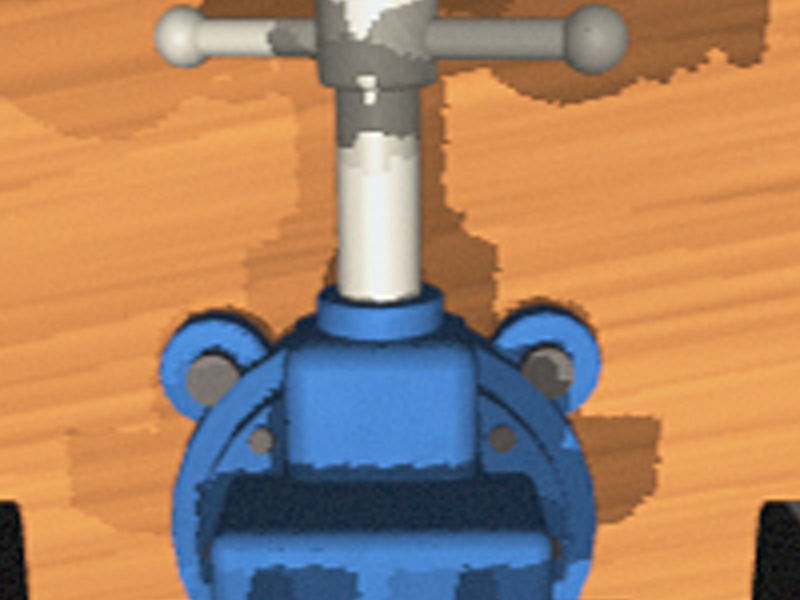

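View pics/w4y.png

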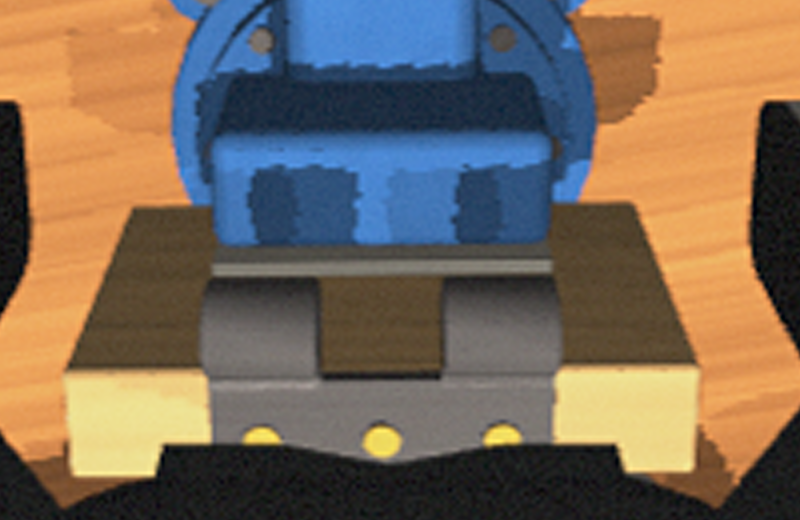

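```bash
cat > fitw2.py <<'E'
from h import *
from scipy.optimize import least_squares
p=np.load('w4.npy',allow_pickle=True).item()
O1=np.array([900,480]);O2=np.array([900,880])
f=lambda U,O:(np.array(U)+O+.5)/4-.5
D=[((-.008,.075,.165),f((698,366),O2)),((-.008,-.075,.165),f((66,371),O2)),
((.022,.075,.165),f((695,471),O2)),((.022,-.075,.165),f((70,475),O2)),
((-.17,0,.066),f((387,37),O1)),((-.008,0,.165),f((382,368),O2)),((-.126,0,.078),f((380,220),O1))]
wt=np.array([[1,1],[1,1],[1,1],[1,1],[.7,.5],[1,1],[1,0]])
def res(q,full=False):
    c,s=np.cos(q[2]),np.sin(q[2])
    r=np.array([proj(p,[q[0]+c*m[0]-s*m[1],q[1]+s*m[0]+c*m[1],m[2]])[0]-u for m,u in D])
    return r if full else (r*wt).ravel()
g=least_squares(res,[.654,.074,-.2]); print(g.x,res(g.x,True).round(1).tolist())
x,y,t=g.x
print('bore',x-.021*np.cos(t),y-.021*np.sin(t))
E
python3 fitw2.py
```

```text
[ 0.65858459  0.07706664 -0.18334164] [[1.4, -0.0], [-1.3, -0.7], [0.1, 0.8], [0.1, 0.4], [-1.5, 0.1], [0.1, -0.2], [0.4, -4.4]]
bore 0.6379365484576155 0.0808952833700835
```

Request:
arm_command(steps=[[[0, 0, -0.1807], [-5.6, -21.6, 0], 0], [[0, 0, -0.1807], [-5.6, -21.6, 0], 0], [[0, 0, -0.1807], [-5.6, -21.6, 0], 0], [[0, 0, -0.1807], [-5.6, -21.6, 0], 0], [[0, 0, -0.1807], [-5.6, -21.6, 0], 0], [[0, 0, -0.1807], [-5.6, -21.6, 0], 0], [[0, 0, -0.1807], [-5.6, -21.6, 0], 0], [[0, 0, -0.1807], [-5.6, -21.6, 0], 0], [[0, 0, -0.1807], [-5.6, -21.6, -5], 0], [[0, 0, -0.1807], [-5.6, -21.6, -5], 0], [[0, 0, -0.1807], [-5.6, -21.6, -5], 0], [[0, 0, -0.1807], [-5.6, -21.6, -5], 0], [[0, 0, -0.1807], [-5.6, -21.6, -5], 0], [[0, 0, -0.1807], [-5.6, -21.6, -5], 0], [[0, 0, -0.1807], [-5.6, -21.6, -5], 0], [[0, 0, -0.1807], [-5.6, -21.6, -5], 0], [[0, 0, -0.1807], [-5.6, -21.6, -5], 0], [[0, 0, -0.1807], [-5.6, -21.6, 0], 0], [[0, 0, 0], [0, 0, 0], 0], [[0, 0, 0], [0, 0, 0], 0]])

```text
clock: 8.68
position: [0.4399, -0.2897, 0.2161]
ee_rot: [-0.001, 0.989, -0.147, -0.001]
contact_force: [0.3, 0.8, -1.4]
width: 0.0856
```

Run:
```python
from h import *
s=telemetry.get_state(); print(s['clock'],s['position'],s['ee_rot'],s['qpos'],s['contact_force'],s['moment'],s['width'])
p=imaging.camera_params('wrist'); np.save('w5.npy',p,allow_pickle=True)
im=imaging.get_image('wrist'); cv2.imwrite('pics/w5.png',im)
X=np.array([.4523,-.2924]);c,s_=np.cos(-.297),np.sin(-.297)
for m in [(.085,.031,.025),(.085,-.031,.025),(-.085,.031,.025),(-.085,-.031,.025),(.109,0,.027)]:
  print(proj(p,[X[0]+c*m[0]-s_*m[1],X[1]+s_*m[0]+c*m[1],m[2]]))
print(proj(p,[*s['position'][:2],.02]))
```

```text
8.675 [ 0.43994301 -0.28967343  0.21612161] [-9.76294134e-04  9.89069490e-01 -1.47443507e-01 -1.00135954e-03] [-7.14817250e-01  2.14137240e-01  1.62913689e+00  5.93277882e-04
  1.30105655e+00  1.15178655e+00] [ 0.26384431  0.79809806 -1.39153175] [ 0.03320766  0.01598867 -0.05944435] 0.08563880113183032
[[293.97690238  86.70451329]]
[[353.36111619  86.79371599]]
[[297.23446726 238.3315404 ]]
[[349.25166021 238.4441404 ]]
[[323.74210886  61.4586539 ]]
[[324.27776968 177.8252604 ]]
```

View pics/w5.png

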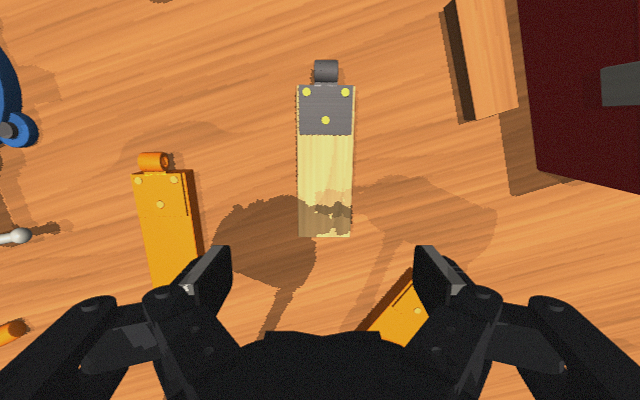

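Request:
arm_command(steps=[[[0, 0, 0], [4, -2, -40], 0], [[0, 0, 0], [0, 0, -50], 0], [[0, 0, 0], [0, 0, -50], 0], [[0, 0, 0], [0, 0, -40], 0], [[0, 0, 0], [0, 0, -22], 0], [[0, 0, 0], [0, 0, -4], 0], [[0, 0, 0], [0, 0, 0], 0]])

```text
clock: 9.6
position: [0.4449, -0.2925, 0.0118]
ee_rot: [0.0, 0.989, -0.148, 0.0]
contact_force: [0.3, 0.3, 0.1]
width: 0.0851
```

Request:
arm_command(steps=[[[0, 0, 0], [0, 0, -5], 0], [[0, 0, 0], [0, 0, -4], 0], [[0, 0, 0], [0, 0, 0], 40], [[0, 0, 0], [0, 0, 0], 80], [[0, 0, 0], [0, 0, 0], 120], [[0, 0, 0], [0, 0, 0], 255], [[0, 0, 0], [0, 0, 0], 255]], newtons=80)

```text
clock: 10.48
position: [0.4445, -0.293, 0.0031]
ee_rot: [0.0, 0.989, -0.148, 0.0]
contact_force: [-1.0, -0.0, 5.0]
width: 0.0602
```

Run:
```python
from h import *
s=telemetry.get_state(); print(s['clock'],s['position'],s['ee_rot'],s['qpos'],s['contact_force'],s['moment'],s['width'])
p=imaging.camera_params('wrist'); np.save('w6.npy',p,allow_pickle=True)
im=imaging.get_image('wrist'); cv2.imwrite('pics/w6.png',im)
```

```text
10.475 [ 0.44448983 -0.29299801  0.00311314] [ 3.19045738e-04  9.88915636e-01 -1.48477872e-01  2.90623787e-04] [-7.13374989e-01  4.42378707e-01  1.90522980e+00 -3.20334314e-04
  7.93151766e-01  1.15570383e+00] [-1.03610758 -0.02162336  5.0222725 ] [0.13847316 0.15541989 0.01625173] 0.06016832393589369
```

View pics/w6.png

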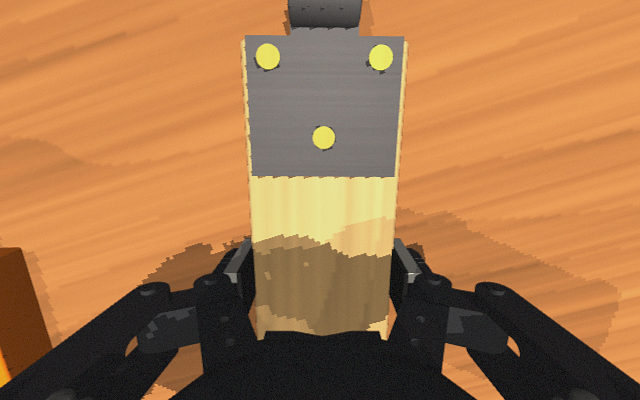

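Run:
```python
from h import *
p=np.load('w6.npy',allow_pickle=True).item()
im=cv2.imread('pics/w6.png')
cv2.imwrite('pics/w6z.png',cv2.resize(im[0:150,220:430],None,fx=3.8,fy=3.8,interpolation=cv2.INTER_CUBIC))
```

```text
(no output)
```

View pics/w6z.png

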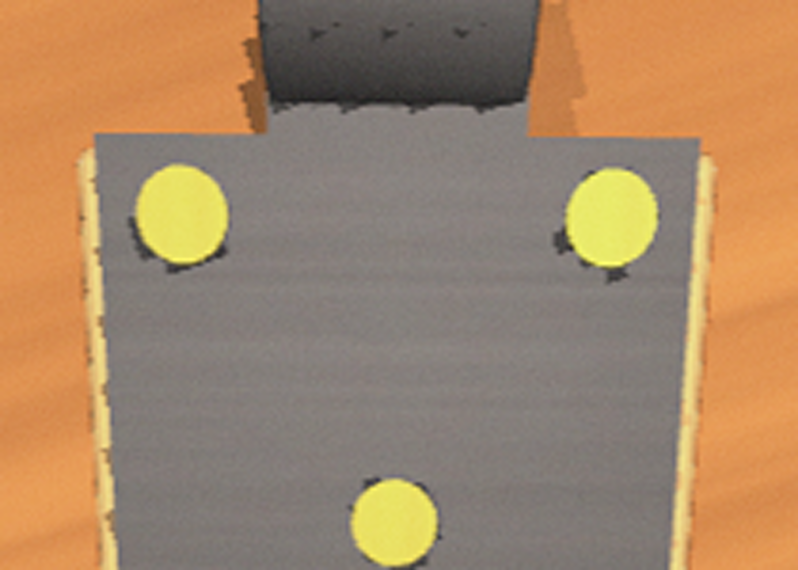

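Run:
```python
from h import *
p=np.load('w6.npy',allow_pickle=True).item()
f=lambda U:(np.array(U)+.5)/3.8-.5+np.array([220,0])
a=unproj('w',f((95,133)),.029,p); b=unproj('w',f((700,138)),.029,p)
c=unproj('w',(249,177.5),.029,p); d=unproj('w',(396,177.5),.029,p)
print(a,b,np.linalg.norm(a-b),c,d,np.linalg.norm(c-d),np.linalg.norm(a-c))
y=a-b; yaw=np.arctan2(-y[0],y[1]); m=(a+b)/2; m2=(c+d)/2
e=np.array([np.cos(yaw),np.sin(yaw)]); bore=m[:2]+.013*e; bore2=m2[:2]+.063*e
print('yaw',yaw,np.arctan2(*(m-m2)[1::-1]),'bore',bore,bore2,'org',bore-.098*e)
tcp=np.array([.44449,-.29300]); ty=2*np.arctan2(-.14848,.98892); t=np.array([np.cos(ty),np.sin(ty)]); n=np.array([-t[1],t[0]])
for B in(bore,bore2): print('toolyaw',ty,'bore in tool fwd/left',(B-tcp)@t,(B-tcp)@n)
```

```text
[ 0.54360789 -0.29250745  0.029     ] [ 0.52674    -0.34611185  0.029     ] 0.056195705205254146 [ 0.49517528 -0.27590658  0.029     ] [ 0.47807317 -0.33167098  0.029     ] 0.05832795249597376 0.051198688033657465
yaw -0.3048637484196532 -0.3094219301347258 bore [ 0.54757449 -0.32321177] [ 0.54671916 -0.32269906] org [ 0.45409348 -0.29379578]
toolyaw -0.29806075186949527 bore in tool fwd/left 0.10741146257617384 0.0013928469065616373
toolyaw -0.29806075186949527 bore in tool fwd/left 0.10644328679950117 0.0016317700035621012
```

Request:
arm_command(steps=[[[0, 0, 0], [0, 0, 20], 255], [[0, 0, 0], [0, 0, 40], 255], [[0, 0, 0], [0, 0, 50], 255], [[0, 0, 0.013], [6, 20, 40], 255], [[0, 0, 0.013], [6, 40, 10], 255], [[0, 0, 0.013], [6, 50, 0], 255], [[0, 0, 0.013], [6, 50, 0], 255], [[0, 0, 0.013], [6, 50, 0], 255], [[0, 0, 0.013], [6, 50, 0], 255], [[0, 0, 0.013], [6, 50, 0], 255], [[0, 0, 0.013], [4, 50, 0], 255], [[0, 0, 0.013], [2, 40, 0], 255], [[0, 0, 0], [0, 0, 0], 255], [[0, 0, 0], [0, 0, 0], 255], [[0, 0, 0], [0, 0, 0], 255]])

```text
clock: 12.4
position: [0.4921, 0.1062, 0.1621]
ee_rot: [0.0, 0.996, -0.091, -0.0]
contact_force: [0.0, 0.1, -3.0]
width: 0.06
```

```bash
cat > look.py <<'E'
import sys
from h import *
n=sys.argv[1]
s=telemetry.get_state(); print(s['clock'],s['position'],s['ee_rot'],s['contact_force'],s['width'])
p=imaging.camera_params('wrist'); np.save(n+'.npy',p,allow_pickle=True)
im=imaging.get_image('wrist'); cv2.imwrite(f'pics/{n}.png',im)
E
python3 look.py w7
python3 - <<'E'
from h import *
im=imaging.get_image('side'); cv2.imwrite('pics/s7.png',im)
E
```

```text
12.4 [0.49214072 0.10624574 0.16212745] [ 3.15204057e-04  9.95844719e-01 -9.10664804e-02 -3.04714025e-04] [ 0.01837787  0.12328787 -2.99180744] 0.06003726617365031
```

View pics/w7.png

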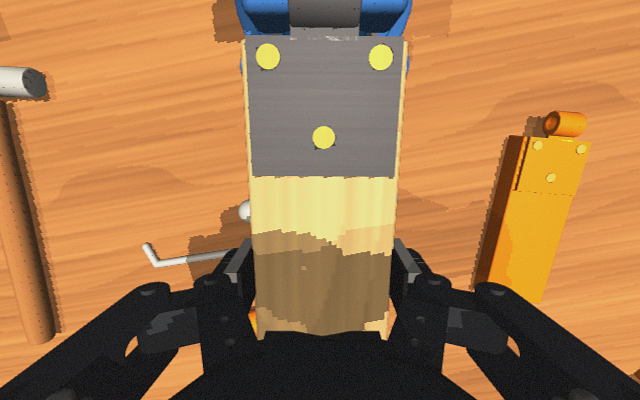

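View pics/s7.png

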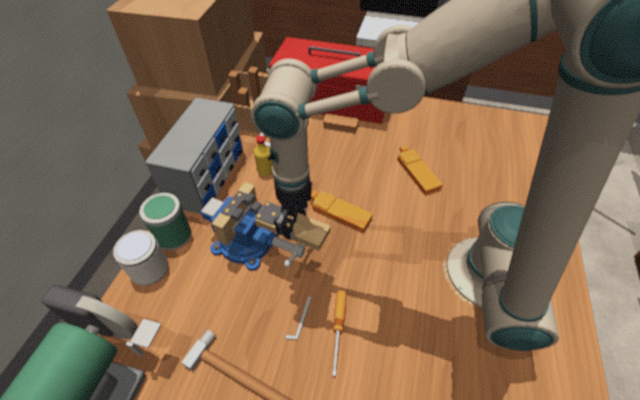

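Request:
arm_command(steps=[[[0, 0, 0], [0, -10, 30], 255], [[0, 0, 0], [0, -20, 40], 255], [[0, 0, 0], [10, -35, 18], 255], [[0, 0, 0], [20, -34, 0], 255], [[0, 0, 0], [20, 0, 0], 255], [[0, 0, 0], [0, 0, 0], 255], [[0, 0, 0], [0, 0, 0], 255], [[0, 0, 0], [0, 0, 0], 255]])

```text
clock: 13.5
position: [0.5414, 0.0086, 0.2503]
ee_rot: [0.0, 0.996, -0.09, -0.0]
contact_force: [-0.1, -0.3, -2.9]
width: 0.0602
```

```bash
python3 look.py w8
python3 - <<'E'
import cv2
im=cv2.imread('pics/w8.png'); cv2.imwrite('pics/w8z.png',cv2.resize(im[0:200,60:280],None,fx=3.6,fy=3.0,interpolation=cv2.INTER_CUBIC))
E
```

```text
13.5 [0.54141089 0.00857684 0.25027559] [ 5.35962934e-05  9.95922318e-01 -9.02138886e-02 -4.32896216e-04] [-0.11827529 -0.2987336  -2.93532267] 0.06024387957206158
```

View pics/w8.png

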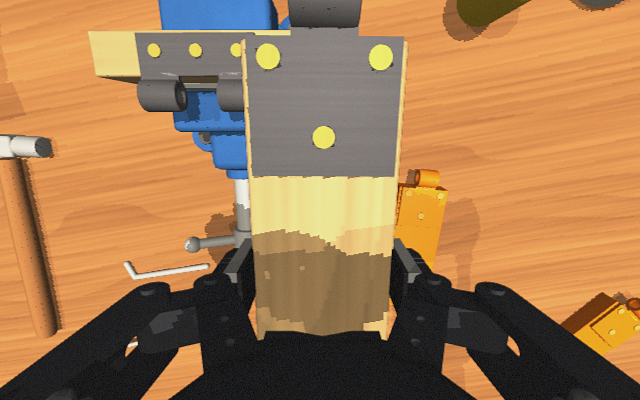

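View pics/w8z.png

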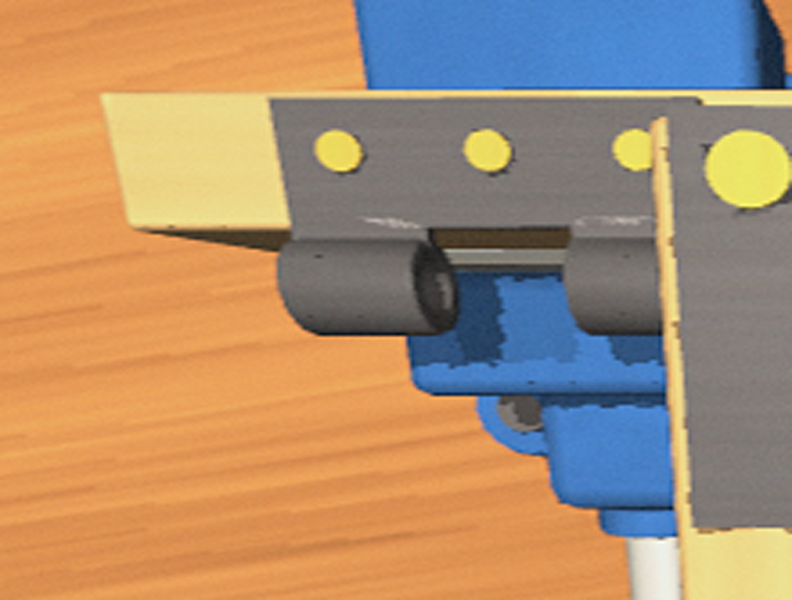

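```bash
cat > fit8.py <<'E'
from h import *
from scipy.optimize import least_squares
p=np.load('w8.npy',allow_pickle=True).item()
f=lambda U:((U[0]+.5)/3.6-.5+60,(U[1]+.5)/3-.5)
# frame rail_bore: x fwd,y,z(abs). last = weights
D=[((.013,.075,.165),f((131,227)),(1,1)),((.043,.075,.165),f((103,95)),(1,1)),((0,.014,.167),f((437,286)),(1,1)),
((.028,0,.170),f((487,150)),(1,0)),((.043,-.04,.169),f((697,99)),(0,.5)),((-.005,.040,.174),f((280,262)),(.7,0))]
def res(q,full=False):
    c,s=np.cos(q[2]),np.sin(q[2])
    r=np.array([proj(p,[q[0]+c*m[0]-s*m[1],q[1]+s*m[0]+c*m[1],m[2]])[0]-u for m,u,w in D])
    return r if full else (r*np.array([w for *_,w in D])).ravel()
g=least_squares(res,[.638,.081,-.2]); print(g.x,res(g.x,True).round(1).tolist())
q=g.x
g2=least_squares(lambda v:res([v[0],v[1],-.185]),[.638,.081]); print(g2.x,res([*g2.x,-.185],True).round(1).tolist())
E
python3 fit8.py
python3 - <<'E'
import sys; sys.path.insert(0,'.')
import cv2
im=cv2.imread('pics/w8.png');im6=cv2.imread('pics/w6.png')
print(abs(im[60:170,250:395].astype(int)-im6[60:170,250:395]).mean())
g=lambda a:cv2.cvtColor(a,cv2.COLOR_BGR2GRAY).astype('float32')
print(cv2.phaseCorrelate(g(im6)[36:200,240:410],g(im)[36:200,240:410]))
E
```

```text
[ 0.63683578  0.08108036 -0.19546035] [[-1.4, 1.1], [-1.6, -2.1], [0.6, 2.0], [0.9, 3.9], [0.8, -2.1], [3.0, 16.2]]
[0.63728952 0.08079699] [[-1.2, 1.5], [-1.9, -1.6], [0.8, 1.4], [0.7, 3.1], [0.4, -3.7], [3.3, 16.1]]
4.592936259143156
((0.028214227300864536, -0.07583558026028925), 0.8243501683223394)
```

Request:
arm_command(steps=[[[0, 0, -0.004], [-25, 30, 0], 255], [[0, 0, 0], [-24, 40, 0], 255], [[0, 0, 0], [0, 28, -30], 255], [[0, 0, 0], [0, 0, -45], 255], [[0, 0, 0], [0, 0, -27], 255], [[0, 0, 0], [0, 0, -5], 255], [[0, 0, 0], [0, 0, 0], 255], [[0, 0, 0], [0, 0, 0], 255]])

```text
clock: 14.55
position: [0.4945, 0.1064, 0.1448]
ee_rot: [-0.0, 0.996, -0.092, 0.002]
contact_force: [-0.1, 0.3, -3.1]
width: 0.06
```

```bash
python3 -c "
from h import *
s=telemetry.get_state(); print(s['clock'],s['position'],s['ee_rot'],s['contact_force'],s['moment'],2*np.arctan2(s['ee_rot'][2],s['ee_rot'][1]))"; python3 fitw2.py
```

```text
14.55 [0.49452796 0.10637002 0.14482341] [-2.32056191e-04  9.95720116e-01 -9.24067533e-02  1.54574142e-03] [-0.13128827  0.25687746 -3.08500743] [ 0.04680572  0.12122231 -0.00019577] -0.18507776975536533
[ 0.65858459  0.07706664 -0.18334164] [[1.4, -0.0], [-1.3, -0.7], [0.1, 0.8], [0.1, 0.4], [-1.5, 0.1], [0.1, -0.2], [0.4, -4.4]]
bore 0.6379365484576155 0.0808952833700835
```

Request:
arm_command(steps=[[[0, 0, 0], [0, 0, 0], 255]])

```text
clock: 14.68
position: [0.4941, 0.1063, 0.1445]
ee_rot: [-0.0, 0.996, -0.092, 0.001]
contact_force: [0.1, -0.3, -1.9]
width: 0.0603
```

Request:
arm_command(steps=[[[0, 0, 0], [0, 0, 0], 255]])

```text
clock: 14.8
position: [0.4937, 0.1063, 0.1439]
ee_rot: [-0.0, 0.996, -0.092, 0.001]
contact_force: [-0.4, -0.4, -2.9]
width: 0.0602
```

Request:
arm_command(steps=[[[0, 0, 0], [0, 0, 0], 255]])

```text
clock: 14.92
position: [0.4935, 0.1063, 0.1436]
ee_rot: [0.0, 0.996, -0.092, 0.0]
contact_force: [0.1, 0.3, -2.3]
width: 0.0601
```

Request:
arm_command(steps=[[[0, 0, 0], [6, -1.1, 0], 255], [[0, 0, 0], [6, -1.1, 0], 255], [[0, 0, 0], [3, -0.6, 0], 255], [[0, 0, 0], [0, 0, 0], 255], [[0, 0, 0], [0, 0, 0], 255], [[0, 0, 0], [0, 0, 0], 255], [[0, 0, 0], [0, 0, 0], 255]])

```text
clock: 15.8
position: [0.5083, 0.1036, 0.1434]
ee_rot: [0.0, 0.996, -0.092, 0.0]
contact_force: [0.2, -0.1, -2.1]
width: 0.0596
```

```bash
python3 look.py w9
python3 - <<'E'
import cv2,sys
sys.path.insert(0,'.')
from h import *
im=cv2.imread('pics/w9.png'); cv2.imwrite('pics/w9z.png',cv2.resize(im[0:110,215:425],None,fx=3.8,fy=3.8,interpolation=cv2.INTER_CUBIC))
for c,(x0,y0,w,h) in {'side':(200,170,140,100),'top':(250,100,130,100)}.items():
    im=imaging.get_image(c); cv2.imwrite(f'pics/{c}9.png',cv2.resize(im[y0:y0+h,x0:x0+w],None,fx=5.6,fy=5.6,interpolation=cv2.INTER_CUBIC))
E
```

```text
15.8 [0.50826228 0.10355834 0.1433836 ] [ 2.44779326e-05  9.95727384e-01 -9.23416308e-02  4.36652193e-06] [ 0.15358789 -0.09102547 -2.09271   ] 0.05963795755523969
```

View pics/w9z.png

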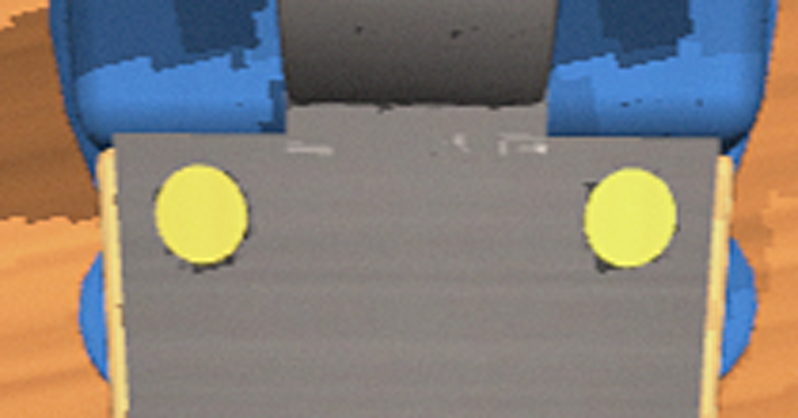

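View pics/side9.png

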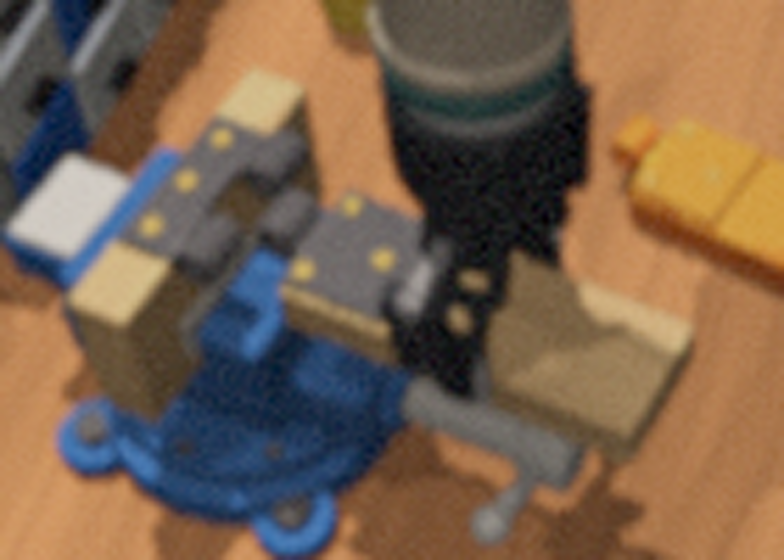

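View pics/top9.png

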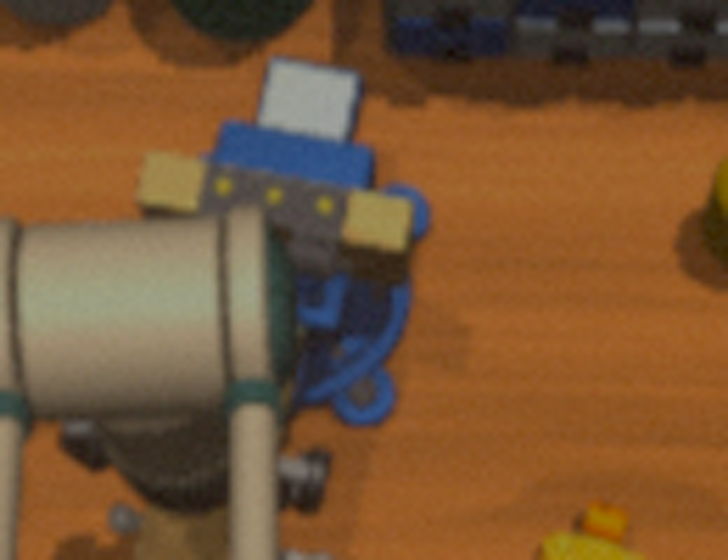

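Request:
arm_command(steps=[[[0, 0, 0], [3, -0.55, 0], 255], [[0, 0, 0], [3, -0.55, 0], 255], [[0, 0, 0], [3, -0.55, 0], 255], [[0, 0, 0], [3, -0.55, 0], 255], [[0, 0, 0], [0, 0, 0], 255], [[0, 0, 0], [0, 0, 0], 255]])

```text
clock: 16.7
position: [0.5203, 0.1013, 0.1433]
ee_rot: [0.0, 0.996, -0.092, -0.0]
contact_force: [0.1, 0.3, -2.6]
width: 0.0602
```

Request:
arm_command(steps=[[[0, 0, 0], [3, -0.55, 0], 255], [[0, 0, 0], [3, -0.55, 0], 255], [[0, 0, 0], [2, -0.4, 0], 255], [[0, 0, 0], [0, 0, 0], 255], [[0, 0, 0], [0, 0, 0], 255], [[0, 0, 0], [0, 0, 0], 255], [[0, 0, 0], [0, 0, 0], 255], [[0, 0, 0], [0, 0, 0], 255]])

```text
clock: 17.7
position: [0.5283, 0.0998, 0.1433]
ee_rot: [0.0, 0.996, -0.092, -0.0]
contact_force: [0.0, 0.8, -2.4]
width: 0.0601
```

```bash
cat > look2.py <<'E'
import sys
from h import *
n=sys.argv[1]
s=telemetry.get_state(); print(s['clock'],s['position'],s['ee_rot'],s['contact_force'],s['moment'],s['width'])
p=imaging.camera_params('wrist'); np.save(n+'.npy',p,allow_pickle=True)
im=imaging.get_image('wrist'); cv2.imwrite(f'pics/{n}.png',im)
cv2.imwrite(f'pics/{n}z.png',cv2.resize(im[0:110,215:425],None,fx=3.8,fy=3.8,interpolation=cv2.INTER_CUBIC))
a=np.mean([imaging.get_image('side').astype(float) for _ in range(6)],0).astype('uint8')
cv2.imwrite(f'pics/{n}s.png',cv2.resize(a[175:245,205:295],None,fx=8,fy=8,interpolation=cv2.INTER_CUBIC))
E
python3 look2.py w10
```

```text
17.7 [0.52831911 0.0998253  0.14334065] [ 4.47979013e-05  9.95725358e-01 -9.23634642e-02 -2.04657094e-05] [ 0.02819705  0.76386457 -2.43952884] [-0.02152731  0.08728432  0.0170328 ] 0.060108239053398634
```

View pics/w10z.png

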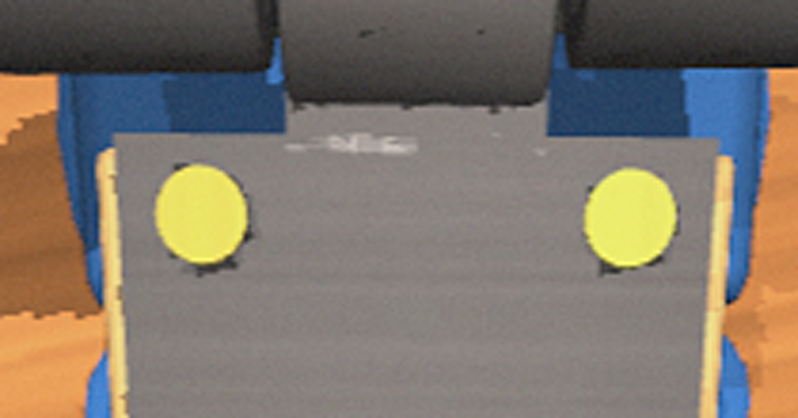

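View pics/w10s.png

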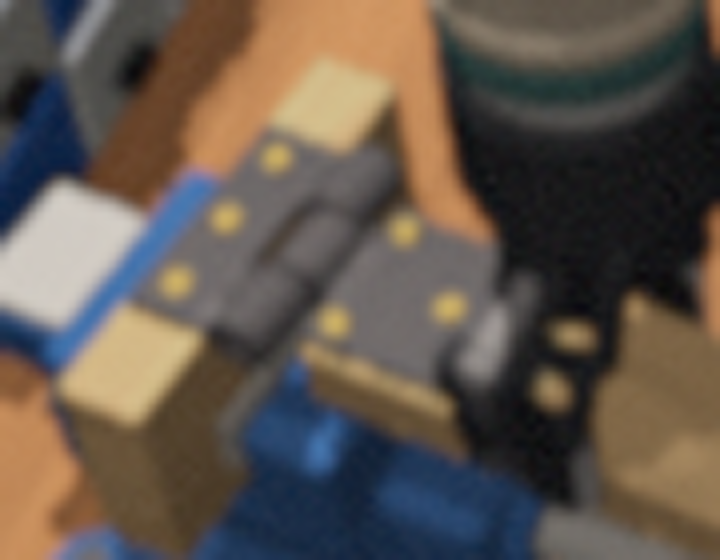

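Request:
arm_command(steps=[[[0, 0, 0], [1.5, -0.3, 0], 255], [[0, 0, 0], [1.8, -0.3, 0], 255], [[0, 0, 0], [0, 0, 0], 255], [[0, 0, 0], [0, 0, 0], 255], [[0, 0, 0], [0, 0, 0], 255], [[0, 0, 0], [0, 0, 0], 255], [[0, 0, 0], [0, 0, 0], 255]])

```text
clock: 18.92
position: [0.5316, 0.0992, 0.1433]
ee_rot: [0.0, 0.996, -0.092, -0.0]
contact_force: [-0.8, 0.1, -2.4]
width: 0.0602
```

```bash
python3 look2.py w11
```

```text
18.925 [0.53164407 0.09921493 0.14333004] [ 5.20166884e-05  9.95726373e-01 -9.23525142e-02 -7.27535848e-06] [-0.75437849  0.11223946 -2.44495585] [-0.02285923  0.04784169  0.06357964] 0.0601756758381224
```

View pics/w11z.png

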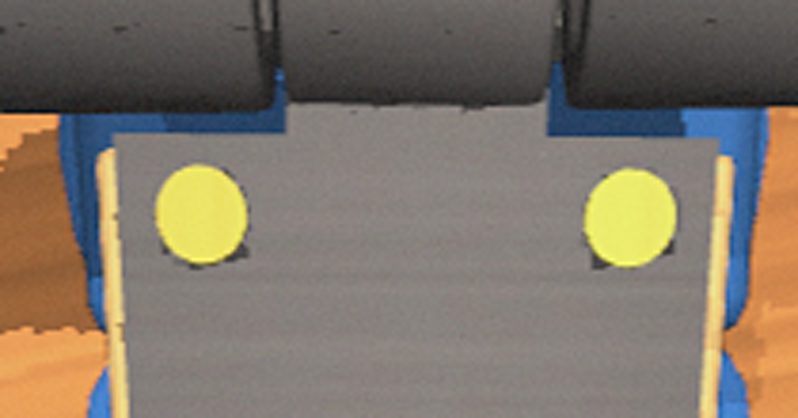

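View pics/w11s.png

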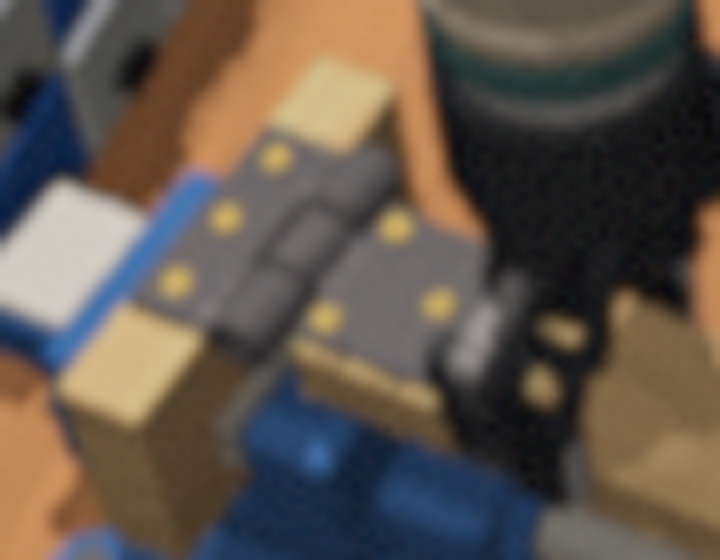

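Run:
```python
from h import *
from scipy.optimize import least_squares
p=np.load('w11.npy',allow_pickle=True).item()
C=-np.array(p['R']).T@p['t']; yaw=-.185
e=np.array([np.cos(yaw),np.sin(yaw),0]); n=np.array([-e[1],e[0],0])
tcp=np.array([.53164,.09921,.14333])
B=tcp+.107*e+.0015*n+np.array([0,0,.0239])
z=lambda r:(r+.5)/3.8-.5
print('leaf front row',proj(p,B-.013*e+[0,0,.002])[0],z(135.5), 'tube/leaf',proj(p,B-.0108*e+[0,0,.002])[0],z(103))
def sil(b): # max row over circle
    a=np.linspace(0,2*np.pi,721); P=b+np.outer(np.cos(a),e)*.011+np.outer(np.sin(a),[0,0,1])*.011
    return proj(p,P)[:,1].max()
for d in(-2,-1,0,1,2): # rail bore ahead of leg bore by d mm
    print(d,[round(sil(B+d*1e-3*e+y*n),1) for y in(.027,-.027)], 'dz+2',round(sil(B+d*1e-3*e+[0,0,.002]),1))
print('meas',z(110),z(105))
```

```text
leaf front row [324.0514796  37.3492181] 35.28947368421053 tube/leaf [324.06592012  30.42685649] 26.736842105263158
-2 [np.float64(39.6), np.float64(39.7)] dz+2 38.3
-1 [np.float64(36.6), np.float64(36.7)] dz+2 35.2
0 [np.float64(33.6), np.float64(33.7)] dz+2 32.1
1 [np.float64(30.6), np.float64(30.6)] dz+2 29.0
2 [np.float64(27.5), np.float64(27.6)] dz+2 25.9
meas 28.578947368421055 27.263157894736842
```

Request:
arm_command(steps=[[[0, 0, 0], [0.8, -0.15, 0], 255], [[0, 0, 0], [0, 0, 0], 255], [[0, 0, 0], [0, 0, 0], 255], [[0, 0, 0], [0, 0, 0], 255], [[0, 0, 0], [0, 0, 0], 255], [[0, 0, 0], [0, 0, 0], 255], [[0, 0, 0], [0, 0, 0], 255]])

```text
clock: 20.15
position: [0.5325, 0.0991, 0.1433]
ee_rot: [0.0, 0.996, -0.092, -0.0]
contact_force: [0.0, -0.6, -3.1]
width: 0.0604
```

```bash
python3 look2.py w12
python3 - <<'E'
import cv2
im=cv2.imread('pics/w12.png'); cv2.imwrite('pics/w12q.png',cv2.resize(im[0:45,270:380],None,fx=7.2,fy=7.2,interpolation=cv2.INTER_CUBIC))
E
```

```text
20.15 [0.53247551 0.09906235 0.14331666] [ 5.24456606e-05  9.95725428e-01 -9.23627062e-02 -2.16006181e-05] [ 0.01436531 -0.64428056 -3.09418879] [ 0.0844006   0.08387108 -0.02720749] 0.06040305842799709
```

View pics/w12q.png

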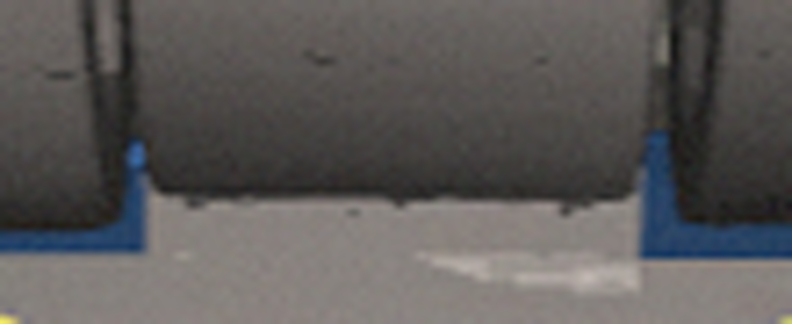

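View pics/w12s.png

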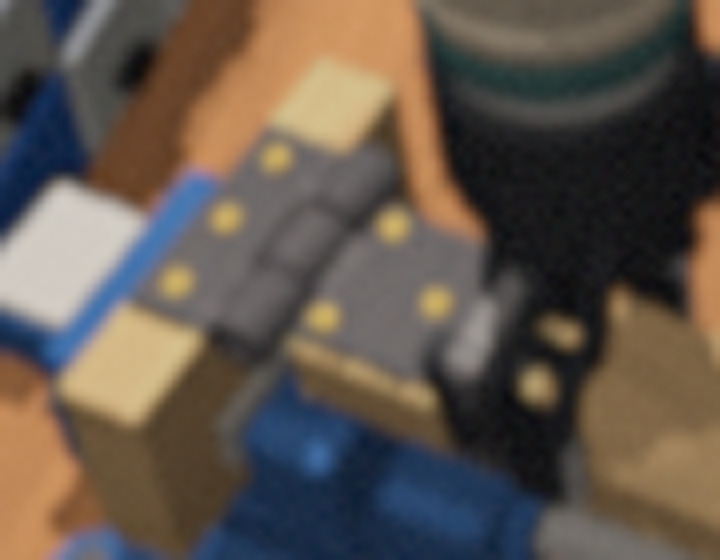

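Request:
arm_command(steps=[[[0, 0, 0], [-0.1, -0.5, -0.2], 255], [[0, 0, 0], [0, 0, 0], 255], [[0, 0, 0], [0, 0, 0], 255], [[0, 0, 0], [0, 0, 0], 255], [[0, 0, 0], [0, 0, 0], 255], [[0, 0, 0], [0, 0, 0], 255], [[0, 0, 0], [0, 0, 0], 255], [[0, 0, 0], [0, 0, 0], 255]])

```text
clock: 21.5
position: [0.5324, 0.0986, 0.1431]
ee_rot: [0.0, 0.996, -0.092, -0.0]
contact_force: [-0.3, 0.5, -2.5]
width: 0.0604
```

```bash
python3 look2.py w13
python3 - <<'E'
from h import *
im=cv2.imread('pics/w13.png'); cv2.imwrite('pics/w13q.png',cv2.resize(im[0:45,270:380],None,fx=7.2,fy=7.2,interpolation=cv2.INTER_CUBIC))
# height check: project tube tops (bore z+11mm) in side view
p=imaging.camera_params('side'); a=np.array([.637,.081,0]); n=np.array([.184,.983,0])
a=np.array([.6376,.0808,0])
for y in(.027,0,-.027): print(y,[((proj(p,a+y*n+[0,0,z])[0]-[205,175]+.5)*8-.5).round(0).tolist() for z in(.178,.181)])
E
```

```text
21.5 [0.53237333 0.09855464 0.14313585] [ 2.92468591e-05  9.95722051e-01 -9.23991137e-02 -7.00948084e-06] [-0.25211596  0.48974749 -2.5235703 ] [0.04919942 0.07331961 0.00563463] 0.06037426930801887
0.027 [[247.0, 299.0], [245.0, 293.0]]
0 [[296.0, 236.0], [294.0, 230.0]]
-0.027 [[343.0, 176.0], [342.0, 169.0]]
```

View pics/w13q.png

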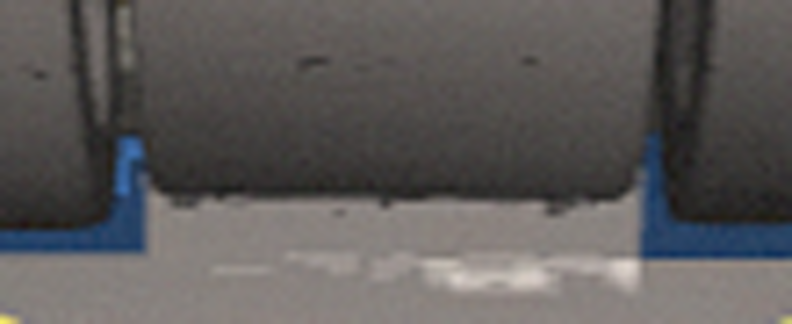

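View pics/w13s.png

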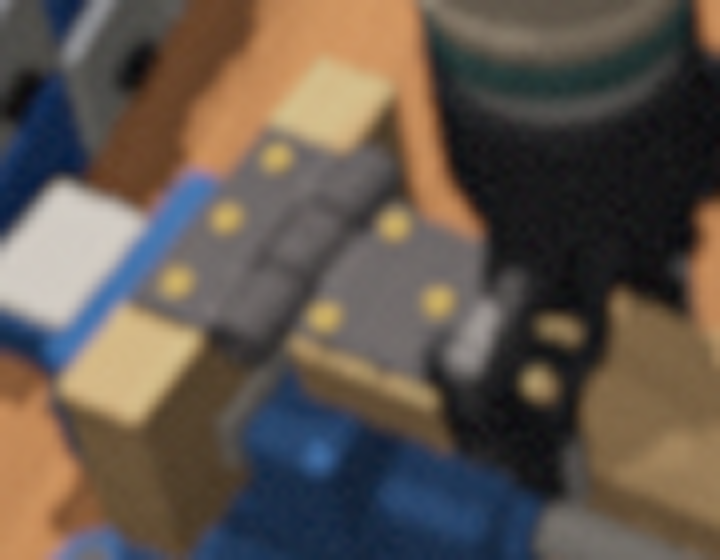

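The wrist view shows the leg knuckle centred between the rail knuckles, with near-equal gaps at columns about 110–147 and 640–668. The side view shows the three knuckles in line, and the only force on the wrist is the leg's weight. I'm handing the job in.

```bash
python3 -c "
from h import *
print(manip.sign_off()); s=telemetry.get_state(); print(s['clock'],s['position'],s['contact_force'],s['width'])"
```

```text
the job is handed in; nothing more can be done
None
the job is handed in; nothing more can be done
```

I swung the vise one notch anticlockwise by its screw neck, then picked up the pine leg. The job was handed in about 21.5 s into the run, with the leg still gripped and its knuckle between the two rail knuckles. The sign-off gives no verdict, so these are my own last checks:

- **Vise:** after I let go, the fitted swivel angle was within about 0.01 rad of start + 0.785, and the foot lugs sat symmetrically about the nose, so it is in its notch.
- **Along the rail:** the wrist picture shows the leg knuckle about centred, with near-equal gaps on both sides, to roughly 0.3 mm.
- **Depth (x):** the pose fits and the last wrist picture put it within about 1 mm.
- **Height:** this rests mainly on the arm's own position (bore at about 0.167 m). The side camera agrees but is coarse, roughly 2 mm per pixel. The leg did not slip in the grip: 0.03 and 0.08 px between two wrist pictures.
- **Contact:** the wrist force was only the leg's weight, about 2.5–3 N, so nothing was pressing on the rail. The fingers were 60 mm apart on the leg.

**Disagreements:** a small angle of about 0.02 rad between leg and rail was left uncorrected (limit 0.07). Predicted wrist-image rows for the leg were off by 2–4 px, so I used the leg and rail seen in the same picture for the last moves.

I saw no bystander moved or touched in the pictures, but I did not measure their final positions.

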